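# Centre the catalyst bottle on the scale and tare it

## Robot

A 6-joint arm with a two-finger parallel gripper is mounted at the origin on a cart in front of the work surface, level with it; the furniture and walls round the work are solid. World frame = base frame: x ahead of the robot, y to its left, z up, the work surface at z = 0. Lengths are in m, angles in rad, forces in N, time in s.
With the tool pointing down it reaches from about 0.3 to 0.825 m from the base axis. Payload 5.4 kg.
Tool frame: the origin (TCP) lies midway between the tips of the shut fingers; the grasp point (between the pads) lies 19 mm behind it (robot.grip_depth is the distance from the TCP to the grasp point, in m); z points along the fingers, y is the direction in which the jaws open and shut (so a half turn about z gives the same grasp; the last joint's range is limited). The gripper opens to 92 mm and grips with 3 to 60 N. Pads are 20 mm wide; open, the fingers measure 128 mm over their backs; the gripper's body (75 mm by 189 mm) begins 69 mm behind the grasp point.
Start: joints at [0.894, 0.158, 1.597, -0, 1.386, -0.21], TCP at [0.259, 0.513, 0.215] pointing down, gripper open.
Joint ranges: [-2.91, 2.91], [-0.94, 2.29], [0.18, 2.7], [-1.29, 4.43], [0.17, 2.64], [-3, 3]. Speed limits (rad/s): [2.57, 2.57, 3.14, 3.14, 3.14, 3.14].

## Interface

Orientations are given as a unit quaternion [w, x, y, z].
In Python, from plant import robot gives the robot as it stands. The module is installed in compiled form; this text tells all that it offers.
- The arm moves only by the tool move_arm, never from a script. Its argument "increments" is a list of rows, each an object with "xyz": the shift along the tool's x, y, z each as a share of 0.25 m, from -1 to 1, a list of three; "dr": the turn, a rotation vector about the tool's x, y, z each as a share of 360 degrees, from -1 to 1, a list of three; "hand": the opening, from 0 (shut) to 1 (fully open). In form: [{"xyz": [dx, dy, dz], "dr": [wx, wy, wz], "hand": hand}, ...]. A call has 1 to 20 rows; each row shifts and turns the commanded pose from where the row before left it, along the tool's axes as they then stand; what a row does not reach is not made up. A row lasts 1/10 s, in which the tool goes at most 50 mm and 8.59 degrees, less where a joint would pass 70% of its speed; a pose out of reach is approached as far as the arm can. A call with a number of a shift or a turn outside -1 to 1 is refused whole. A call with a gripper value outside its range is refused whole. The fingers move at their own pace and stop on an object; the grip force is fixed at half the most. Time passes only in rows, so rows that do not move let the fingers close. It gives the time, the measured TCP pose, the force and the opening at its end, in the units of the state.
- robot.state(): the state, without advancing time (a new reading comes with each control period).
- robot.snapshot(name): name is "scene" or "top" or "wrist"; returns the picture (480x640x3 uint8, blue, green, red); there is no depth.
- robot.calibration(name): a dict with "intrinsics" (3x3 intrinsics, pixels), "R" (3x3) and "t" (3): a world point X has camera coordinates R X + t; the wrist camera has in their place "tool_from_camera" (4x4, takes a point from camera to tool coordinates, whose origin is the TCP and whose axes are the flange's). Camera axes: x right, y down, z forward; pixel columns grow to the right and rows downward; lengths in m; the calibration is good to about 2 mm. The wrist camera is an equidistant fisheye: a pixel r from the principal point sees the ray r / f radians off the axis. A picture is of the moment at which its call begins: read the wrist's pose just before it. calibration takes no time and is no camera call.
- robot.sign_off(): hands the job in, once; it reports no verdict.
Trained networks look in the newest picture that a camera, given by its name, has taken for a name from the list of things; names that differ only in an ending like _2 or _b are one class to them, and where a whole thing is asked for, a point or a joint stands for the part that bears it (a point fixed in the world has none). Each returns a list of dicts, best first, with "conf" (0 to 1); they miss things now and then, are a little off and sometimes report something else, mostly with a low value. They report only what shows in the picture. A call takes as long as a camera call.
- robot.masks_of(name, camera): "mask" (480x640 bool, what is visible of it) and "extent" ([left, top, right, bottom] in pixels, round what is visible of it).
- robot.landmark_of(name, camera): "location" ([column, row] in pixels: a listed point, or the origin of a listed thing).
The state is a dict: "t": time; "joint_positions": joint angles; "qvel": joint speeds; "joint_torque": joint torques, N m; "tool_pos": TCP position; "eef_rot": TCP orientation; "ft_force": force on the tool from outside, world axes, zero at the start; "wrist_torque": the same for the moment, N m; "opening": opening from 0.0 (shut) to 1.0 (fully open).
Only numpy, scipy, OpenCV 4.12 (cv2) and the standard library are available. Lean on these libraries where they do the work, as an engineer would, in place of code of your own. Each camera call takes 0.05 s, during which the arm holds its last target.

## Task

Get the brown dropper bottle ready for weighing: it was set down off-centre on the scale's small steel pan, so nudge it low down with light fingertip taps until its foot stands wholly inside the circle engraved in the middle of the pan, keeping it standing upright and never pinching, lifting or carrying it, and without leaning on the pan. Once it stands still and is no longer touched, press the green tare key down to its stop and let it come back up. Do not press the red power key, and leave everything else where it stands.

Things in the scene. Friction and masses are not known exactly. Their poses are not given: they have to be found in the camera images.
- dropper: brown glass dropper bottle with a black rubber bulb, 102 mm tall, about 0.07 kg, loose and easily toppled; its body is a cylinder 32 mm in diameter up to 60 mm height, above it a collar 24 mm in diameter up to 77 mm and the bulb 12 mm in diameter. Origin at the centre of its underside, z up along the bottle. It slides on the pan when pushed within about 20 mm of its foot and tips over when pushed high up or knocked
- pan: the scale's round steel pan, 84 mm in diameter. Origin at the middle of its top face (48 mm above the bench, 10 mm above the grey housing), which is also the middle of the engraved circle, 45 mm across inside. Its x axis points from the keys to the pan, away from the operator, y to the left, z up. The scale is fixed: housing 210 mm (x) by 156 mm (y) by 38 mm high, centred 34 mm before this point
- tare_key (a point): middle of the top of the green tare key (18 mm in x by 28 mm in y), at the front right corner of the scale, 112 mm before the pan centre and 36 mm to the right of it; its top stands 45 mm above the bench, 7 mm above the housing. It moves straight down
- tare (a joint): travel of the tare key in m, 0 up, 0.003 fully down; it springs back, 0.8 N starts it and about 3 N holds it down
- power_key (a point): middle of the top of the red power key, same size as the tare key, 72 mm to the left of it; not to be pressed
- power (a joint): travel of the power key in m, 0 up, 0.003 fully down
- cup_b: small pink-stained plastic cup, 79 mm across the rim, 63 mm tall, bystander; origin at the centre of its underside
- pigment_red: glass jar of red pigment with a yellow cap, 45 mm in diameter, 100 mm tall, bystander; origin at the centre of its underside
- pigment_ochre: glass jar of ochre pigment with a white cap, 47 mm in diameter, 98 mm tall, bystander; origin at the centre of its underside
- mixing_bowl_2: pinkish mixing bowl, 205 mm across, 82 mm tall, bystander; origin at the centre of its underside

How it is judged:
By the outcome, as a careful person would: the job done as asked, in the order asked, and still so for the second after the job is handed in, with the robot touching nothing.
It also fails if it takes over 54 s, if anything falls off the work surface, if the arm or the gripper's body presses on something with over 40 N, if the wrist force passes 120 N, or if a joint passes its speed limit or range.

## Working session

There is one attempt and no reset: what is moved stays moved. The work goes in short steps, Python scripts to look and compute and a tool call to move; the robot and the scene stay as the last step left them, time stands still between calls to the robot, and variables do not carry over. Pictures are saved under pics/ and viewed, and the job is handed in when it is done.

Besides the shell and the picture viewer there is one more tool, called in YAML: its name, and indented under it one key for each argument. move_arm: Moves the arm, as the interface text tells. Its arguments: {"type":"object","properties":{"increments":{"type":"array"}},"required":["increments"]}

```bash
mkdir -p pics; python3 - <<'E'
from plant import robot
import cv2,json
s=robot.state();print(s)
for n in ("scene","top","wrist"):
    cv2.imwrite(f"pics/{n}0.png",robot.snapshot(n)); c=robot.calibration(n);print(n,{k:(v.tolist() if hasattr(v,'tolist') else v) for k,v in c.items()})
for cam in ("scene","top"):
  for n in ("dropper","pan","tare_key","power_key","cup_b","pigment_red","pigment_ochre","mixing_bowl_2"):
    print(cam,n,[(d['location'],round(d['conf'],2)) for d in robot.landmark_of(n,cam)][:2])
print(robot.state()['t'])
E
```

```text
{'t': 0.0, 'joint_positions': array([ 8.93937370e-01,  1.59079969e-01,  1.59825092e+00, -4.09359942e-05,
        1.38620064e+00, -2.10071662e-01]), 'qvel': array([ 1.62341575e-03,  8.34910698e-05, -1.42604841e-03,  1.65550758e-03,
        1.21449497e-03, -7.47376829e-06]), 'joint_torque': array([ 7.61548617e-04, -3.85579848e+01, -3.22102618e+01,  7.02327001e-02,
        3.79358232e-02, -1.02723545e-04]), 'tool_pos': array([0.25836503, 0.51296431, 0.21359221]), 'eef_rot': array([-3.97787080e-04,  2.31276702e-01,  9.72887530e-01, -8.84293779e-04]), 'ft_force': array([0.65614684, 0.3864042 , 0.86917645]), 'wrist_torque': array([-0.00709398,  0.01309821, -0.01254139]), 'opening': 1.0012408849301133}
scene {'intrinsics': [[617.340342890237, 0.0, 319.66213712521846], [0.0, 617.340342890237, 244.03415102717338], [0.0, 0.0, 1.0]], 'R': [[0.44543109897441785, -0.8952744556964687, -0.008647834632671141], [-0.5939985778631183, -0.2882809572645362, -0.7510391329186754], [0.669893144884343, 0.3396729878221615, -0.6602010570886193]], 't': [-0.27696786964291137, 0.32055245023293905, 1.2378658934707
[... 869 characters left out ...]
per [([326.9, 232.0], 0.87)]
scene pan [([333.6, 231.2], 0.93)]
scene tare_key [([313.7, 263.3], 0.64)]
scene power_key [([290.1, 245.6], 0.54)]
scene cup_b [([194.0, 241.7], 0.89)]
scene pigment_red [([442.0, 323.6], 0.59)]
scene pigment_ochre [([407.2, 302.6], 0.67)]
scene mixing_bowl_2 [([456.3, 270.9], 0.91)]
top dropper [([307.7, 229.1], 0.65), ([286.0, 268.4], 0.63)]
top pan [([309.3, 230.1], 0.56)]
top tare_key [([314.0, 274.0], 0.41)]
top power_key [([407.3, 274.4], 0.74), ([289.9, 269.6], 0.46)]
top cup_b [([181.1, 285.3], 0.56)]
top pigment_red [([437.7, 285.6], 0.84), ([184.6, 289.9], 0.58)]
top pigment_ochre [([404.6, 275.2], 0.95)]
top mixing_bowl_2 [([429.6, 218.6], 0.91)]
0.95
```

View pics/scene0.png

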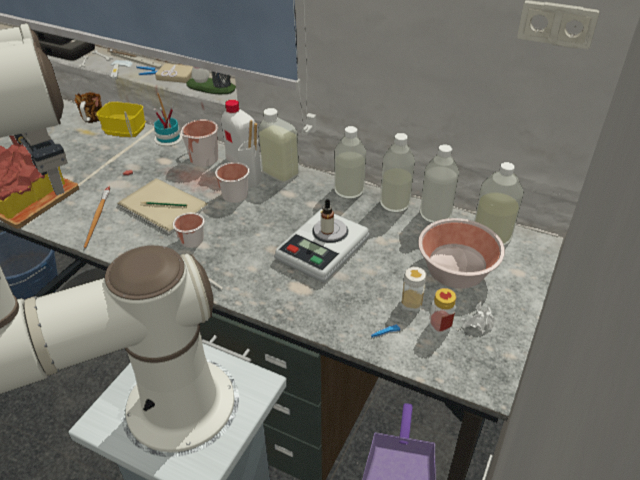

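View pics/top0.png

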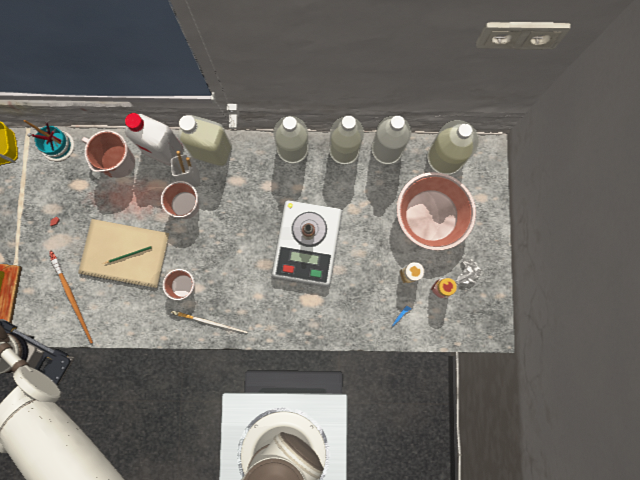

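View pics/wrist0.png

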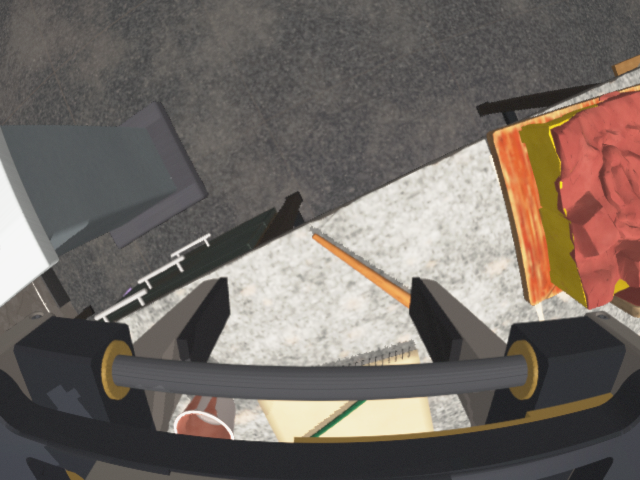

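```bash
cat > h.py <<'E'
import numpy as np,cv2
from scipy.spatial.transform import Rotation as Ro
from plant import robot
def ray(cam,px,state=None):
    c=robot.calibration(cam);K=np.array(c['intrinsics'])
    u=(px[0]-K[0,2])/K[0,0];v=(px[1]-K[1,2])/K[1,1]
    if cam!='wrist':
        R=np.array(c['R']);t=np.array(c['t'])
        return -R.T@t, R.T@np.array([u,v,1])
    th=np.hypot(u,v);d=np.array([np.sin(th)*u/max(th,1e-9),np.sin(th)*v/max(th,1e-9),np.cos(th)])
    T=np.array(c['tool_from_camera']);Rw=rot(state)
    return state['tool_pos']+Rw@T[:3,3], Rw@T[:3,:3]@d
def rot(s): 
    q=s['eef_rot'];return Ro.from_quat([q[1],q[2],q[3],q[0]]).as_matrix()
def onz(cam,px,z,state=None):
    o,d=ray(cam,px,state);return o+d*(z-o[2])/d[2]
def proj(cam,X,state=None):
    c=robot.calibration(cam);K=np.array(c['intrinsics']);X=np.atleast_2d(X)
    if cam!='wrist':
        p=X@np.array(c['R']).T+np.array(c['t']);p=p/p[:,2:];return (p@K.T)[:,:2]
    T=np.array(c['tool_from_camera']);Rw=rot(state)
    p=((X-state['tool_pos'])@Rw-T[:3,3])@T[:3,:3]
    r=np.hypot(p[:,0],p[:,1]);th=np.arctan2(r,p[:,2])
    return np.c_[K[0,2]+K[0,0]*th*p[:,0]/r,K[1,2]+K[1,1]*th*p[:,1]/r]
E
python3 - <<'E'
from h import *
for cam,P in (("top",dict(pan=(309.3,230,.048),tare=(316,273,.045),power=(289,269,.045),ochre=(414,271,.098),red=(447,287,.1),cup=(179,285,.063))),
 ("scene",dict(pan=(333.6,231.2,.048),tare=(317.7,263.3,.045),power=(293,247.6,.045)))):
  for k,(a,b,z) in P.items(): print(cam,k,onz(cam,(a,b),z).round(4))
for n in("top","scene"):
  im=cv2.imread(f"pics/{n}0.png"); c=im[190:300,255:375]; cv2.imwrite(f"pics/{n}0z.png",cv2.resize(c,None,fx=6,fy=5.4,interpolation=cv2.INTER_CUBIC))
E
```

```text
top pan [ 0.5663 -0.0573  0.048 ]
top tare [ 0.455  -0.0763  0.045 ]
top power [ 0.4643 -0.0068  0.045 ]
top ochre [ 0.4579 -0.3196  0.098 ]
top red [ 0.4191 -0.4007  0.1   ]
top cup [0.4178 0.2684 0.063 ]
scene pan [ 0.5664 -0.0674  0.048 ]
scene tare [ 0.4454 -0.083   0.045 ]
scene power [ 0.4694 -0.0029  0.045 ]
```

View pics/top0z.png

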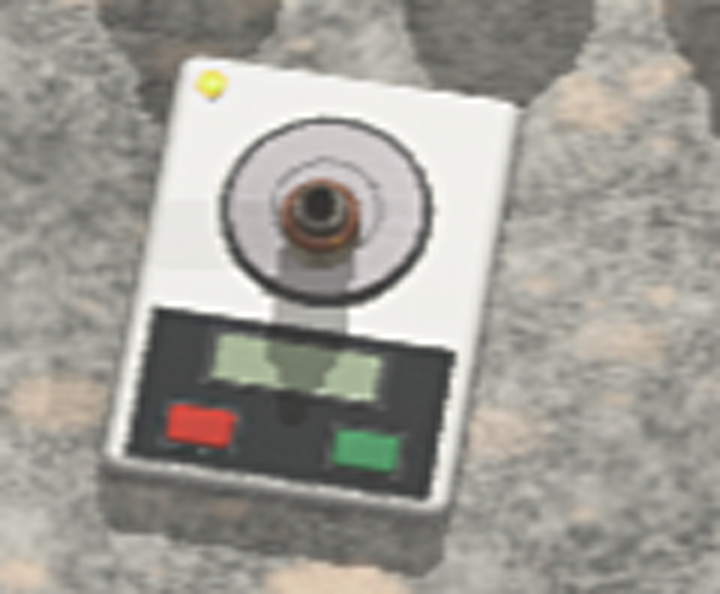

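View pics/scene0z.png

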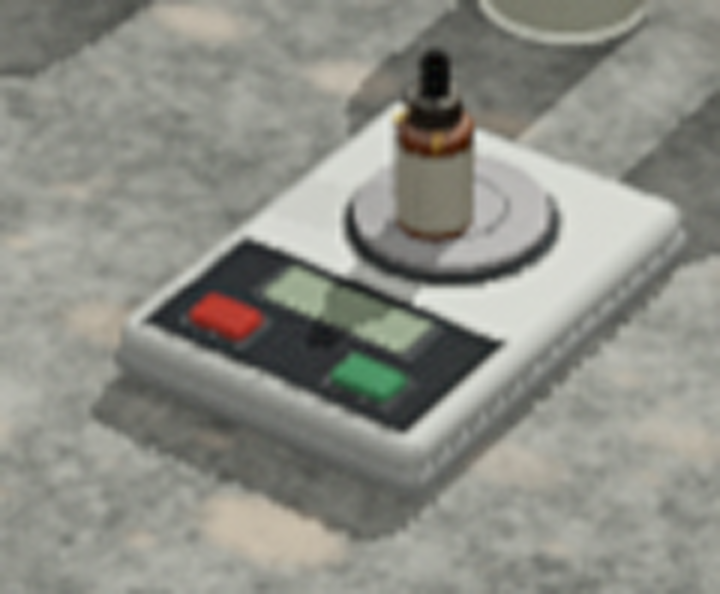

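move_arm:
  increments:
    - {"xyz": [-0.15,-0.133,0.008],"dr": [0,0,0],"hand": 1}
    - {"xyz": [-0.15,-0.133,0.008],"dr": [0,0,0],"hand": 1}
    - {"xyz": [-0.15,-0.133,0.008],"dr": [0,0,0],"hand": 1}
    - {"xyz": [-0.15,-0.133,0.008],"dr": [0,0,0],"hand": 1}
    - {"xyz": [-0.15,-0.133,0.008],"dr": [0,0,0],"hand": 1}
    - {"xyz": [-0.15,-0.133,0.008],"dr": [0,0,0],"hand": 1}
    - {"xyz": [-0.15,-0.133,0.008],"dr": [0,0,0],"hand": 1}
    - {"xyz": [-0.15,-0.133,0.008],"dr": [0,0,0],"hand": 1}
    - {"xyz": [-0.15,-0.133,0.008],"dr": [0,0,0],"hand": 1}
    - {"xyz": [-0.15,-0.133,0.008],"dr": [0,0,0],"hand": 1}
    - {"xyz": [-0.15,-0.133,0.008],"dr": [0,0,0],"hand": 1}
    - {"xyz": [-0.15,-0.133,0.008],"dr": [0,0,0],"hand": 1}

```text
t: 2.15
tool_pos: [0.4809, -0.0458, 0.1909]
eef_rot: [0.0, 0.232, 0.973, 0.0]
ft_force: [1.3, 0.5, -0.4]
opening: 1.0
```

move_arm:
  increments:
    - {"xyz": [0,0,0],"dr": [0,0,0.0235],"hand": 1}
    - {"xyz": [0,0,0],"dr": [0,0,0.0235],"hand": 1}
    - {"xyz": [0,0,0],"dr": [0,0,0.0235],"hand": 1}
    - {"xyz": [0,0,0],"dr": [0,0,0.0235],"hand": 1}
    - {"xyz": [0,0,0],"dr": [0,0,0.0235],"hand": 1}
    - {"xyz": [0,0,0],"dr": [0,0,0.0235],"hand": 1}
    - {"xyz": [0,0,0],"dr": [0,0,0.0235],"hand": 1}
    - {"xyz": [0,0,0],"dr": [0,0,0.0235],"hand": 1}
    - {"xyz": [0,0,0],"dr": [0,0,0.0235],"hand": 1}
    - {"xyz": [0,0,0],"dr": [0,0,0.0235],"hand": 1}
    - {"xyz": [0,0,0],"dr": [0,0,0.0235],"hand": 1}
    - {"xyz": [0,0,0],"dr": [0,0,0.0235],"hand": 1}
    - {"xyz": [0,0,0],"dr": [0,0,0.0235],"hand": 1}
    - {"xyz": [0,0,0],"dr": [0,0,0.0235],"hand": 1}
    - {"xyz": [0,0,0],"dr": [0,0,0.0235],"hand": 1}
    - {"xyz": [0,0,0],"dr": [0,0,0.0235],"hand": 1}
    - {"xyz": [0,0,0],"dr": [0,0,0.0235],"hand": 1}
    - {"xyz": [0,0,0],"dr": [0,0,0.0235],"hand": 1}
    - {"xyz": [0,0,0],"dr": [0,0,0.0235],"hand": 1}
    - {"xyz": [0,0,0],"dr": [0,0,0],"hand": 1}

```text
t: 4.15
tool_pos: [0.4804, -0.0436, 0.1907]
eef_rot: [0.0, 0.998, -0.065, 0.0]
ft_force: [-0.2, 0.7, 0.3]
opening: 1.001
```

```bash
cat >> h.py <<'E'
def look(tag):
    s=robot.state();im=robot.snapshot('wrist');cv2.imwrite(f'pics/w{tag}.png',im);np.savez(f'pics/w{tag}.npz',tool_pos=s['tool_pos'],eef_rot=s['eef_rot'])
    print(s['t'],s['tool_pos'].round(4),rot(s).round(3).tolist(),s['joint_positions'].round(2),s['ft_force'].round(2));return s,im
E
python3 -c "
from h import *
look('1')"
```

```text
4.15 [ 0.4804 -0.0436  0.1907] [[0.991, -0.131, 0.0], [-0.131, -0.991, -0.0], [0.0, 0.0, -1.0]] [-0.34 -0.07  1.88 -0.    1.33  1.36] [-0.22  0.72  0.34]
```

View pics/w1.png

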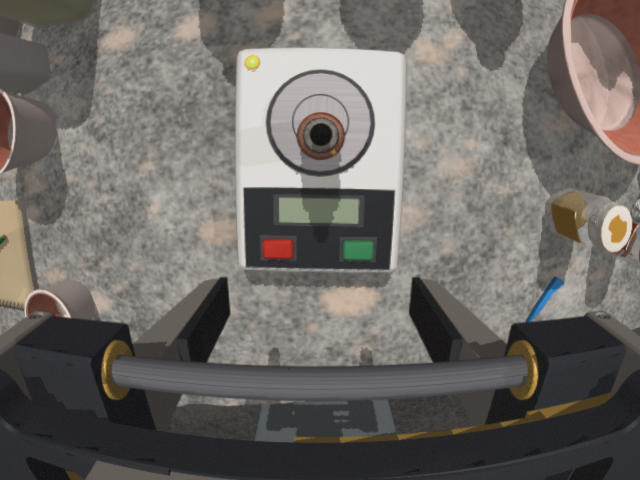

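```bash
python3 - <<'E'
from h import *
im=cv2.imread('pics/w1.png');z=np.load('pics/w1.npz');s=dict(z)
hsv=cv2.cvtColor(im,cv2.COLOR_BGR2HSV)
def cen(m,box):
    k=np.zeros(m.shape,np.uint8);x0,y0,x1,y1=box;k[y0:y1,x0:x1]=m[y0:y1,x0:x1]
    n,l,st,c=cv2.connectedComponentsWithStats(k);i=1+st[1:,4].argmax();return c[i],st[i]
g,gs=cen(((hsv[...,0]>60)&(hsv[...,0]<85)&(hsv[...,1]>120)).astype(np.uint8),(330,230,390,270))
r,rs=cen((((hsv[...,0]<8)|(hsv[...,0]>172))&(hsv[...,1]>150)).astype(np.uint8),(250,230,310,270))
print(g,gs,r,rs)
T=onz('wrist',g,.045,s);P=onz('wrist',r,.045,s);print('tare',T,'power',P,np.linalg.norm(T-P))
yh=(P-T)/np.linalg.norm(P-T);xh=np.array([yh[1],-yh[0],0]);print('x yaw',np.degrees(np.arctan2(xh[1],xh[0])))
C=T+.112*xh+.036*yh;print('pan est from keys',C)
c=im[50:190,250:390];cv2.imwrite('pics/w1z.png',cv2.resize(c,None,fx=4.2,fy=4.2,interpolation=cv2.INTER_CUBIC))
a=np.linspace(0,2*np.pi,60)
o=cv2.resize(im[50:190,250:390],None,fx=4.2,fy=4.2,interpolation=cv2.INTER_CUBIC)
for rad in(.042,.0225):
  q=proj('wrist',C+np.c_[rad*np.cos(a),rad*np.sin(a),0*a],s)
  for u,v in q: cv2.circle(o,(int((u-250+.5)*4.2),int((v-50+.5)*4.2)),1,(0,0,255),-1)
cv2.imwrite('pics/w1o.png',o)
E
```

```text
[357.57301294 249.80036969] [343 241  30  19 541] [277.70588235 248.33910035] [263 239  30  20 578]
tare [ 0.45816919 -0.07533706  0.045     ] power [ 0.46878296 -0.00512769  0.045     ] 0.07100709531496446
x yaw -8.596485776100508
pan est from keys [ 0.57429202 -0.05648267  0.045     ]
```

View pics/w1o.png

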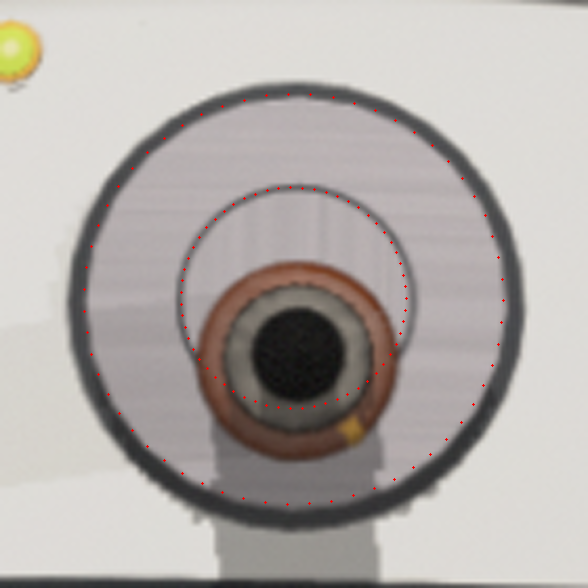

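```bash
python3 - <<'E'
from h import *
s=dict(np.load('pics/w1.npz'))
f=lambda x,y,z:onz('wrist',(x/4.2+249.5,y/4.2+49.5),z,s)
C=f(298,305,.048);print('pan',C, 'circle r',[np.linalg.norm(f(a,b,.048)-C)*1e3 for a,b in((178,305),(418,305),(298,185))])
print('rim',(f(78,305,.048)+f(516,305,.048))/2,np.linalg.norm(f(78,305,.048)-f(516,305,.048)), (f(298,90,.048)+f(298,516,.048))/2)
B=f(298,361,.108);B2=f(299,355,.150);print('bottle shoulder',B,'bulb',B2,'shoulder r',np.linalg.norm(f(199,361,.108)-f(397,361,.108))/2)
th=np.radians(-8.2);R=np.array([[np.cos(th),-np.sin(th)],[np.sin(th),np.cos(th)]])
for b in(B,B2): print('scale frame off mm',(R.T@(b-C)[:2])*1e3)
E
```

```text
pan [ 0.57249252 -0.05710636  0.048     ] circle r [np.float64(23.748933266116182), np.float64(23.754741754309855), np.float64(24.340389129286304)]
rim [ 0.57317533 -0.05700303  0.048     ] 0.08707778375285394 [ 0.57326206 -0.05721444  0.048     ]
bottle shoulder [ 0.55980237 -0.05533481  0.108     ] bulb [ 0.55952341 -0.05536587  0.15      ] shoulder r 0.015866085415652712
scale frame off mm [-12.81308237  -0.0565406 ]
scale frame off mm [-13.08475751  -0.12707215]
```

move_arm:
  increments:
    - {"xyz": [0.08,0.005,0],"dr": [0,0,0],"hand": 0}
    - {"xyz": [0.08,0,0],"dr": [0,0.0185,0],"hand": 0}
    - {"xyz": [0,0,0],"dr": [0,0.0185,0],"hand": 0}
    - {"xyz": [0,0,0],"dr": [0,0.0185,0],"hand": 0}
    - {"xyz": [-0.046,0,0.126],"dr": [0,0,0],"hand": 0}
    - {"xyz": [-0.046,0,0.126],"dr": [0,0,0],"hand": 0}
    - {"xyz": [-0.046,0,0.126],"dr": [0,0,0],"hand": 0}
    - {"xyz": [0,0,0],"dr": [0,0,0],"hand": 0}
    - {"xyz": [0,0,0],"dr": [0,0,0],"hand": 0}

```text
t: 5.1
tool_pos: [0.5198, -0.05, 0.0904]
eef_rot: [0.011, 0.983, -0.063, 0.173]
ft_force: [0.7, -1.5, -0.4]
opening: 0.24
```

```bash
python3 -c "
from h import *
s,im=look('2')
S=robot.snapshot('scene');cv2.imwrite('pics/s2.png',cv2.resize(S[170:300,240:400],None,fx=4.5,fy=4.5,interpolation=cv2.INTER_CUBIC))
print(robot.state()['opening'])"
```

```text
5.1 [ 0.5198 -0.05    0.0904] [[0.932, -0.129, 0.338], [-0.121, -0.992, -0.044], [0.341, 0.0, -0.94]] [-0.38 -0.1   2.17  0.13  0.74  1.24] [ 0.73 -1.48 -0.41]
0.15433730705100165
```

View pics/w2.png

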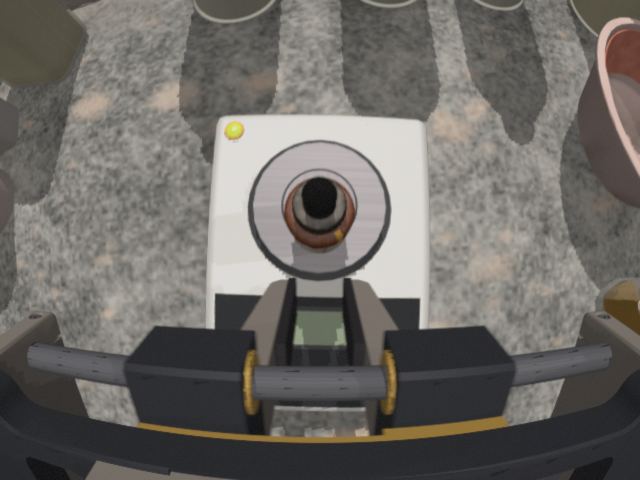

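View pics/s2.png

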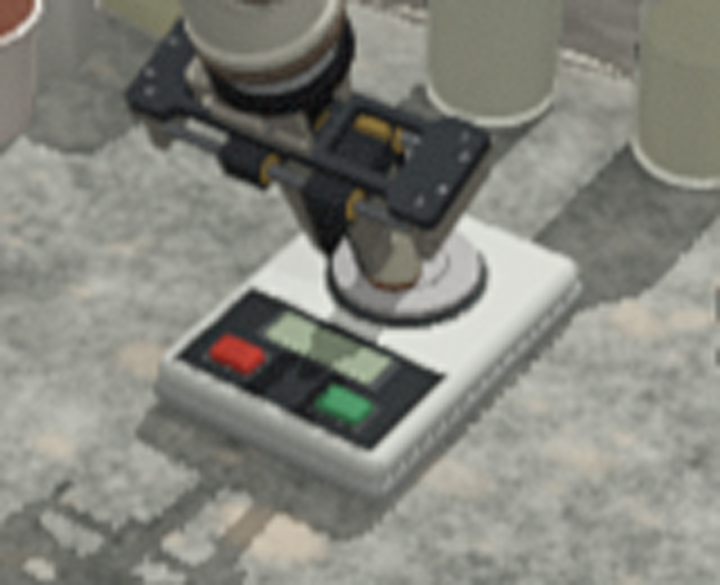

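move_arm:
  increments:
    - {"xyz": [-0.023,0,0.063],"dr": [0,0,0],"hand": 0}
    - {"xyz": [-0.023,0,0.063],"dr": [0,0,0],"hand": 0}
    - {"xyz": [0,0,0],"dr": [0,0,0],"hand": 0}
    - {"xyz": [0.015,0,0.0055],"dr": [0,0,0],"hand": 0}
    - {"xyz": [0.015,0,0.0055],"dr": [0,0,0],"hand": 0}
    - {"xyz": [0.011,0,0.004],"dr": [0,0,0],"hand": 0}
    - {"xyz": [0,0,0],"dr": [0,0,0],"hand": 0}
    - {"xyz": [0,0,0],"dr": [0,0,0],"hand": 0}

```text
t: 6.0
tool_pos: [0.5308, -0.0515, 0.0569]
eef_rot: [0.011, 0.983, -0.064, 0.173]
ft_force: [-0.8, -1.3, -0.7]
opening: 0.006
```

```bash
python3 -c "
from h import *
s,im=look('3')
cv2.imwrite('pics/w3z.png',cv2.resize(im[120:300,220:420],None,fx=3.3,fy=3.3,interpolation=cv2.INTER_CUBIC))
print(robot.state()['opening'])"
```

```text
6.0 [ 0.5308 -0.0515  0.0569] [[0.932, -0.13, 0.339], [-0.122, -0.992, -0.045], [0.342, 0.0, -0.94]] [-0.38 -0.01  2.16  0.14  0.66  1.23] [-0.8  -1.32 -0.7 ]
0.00291872728235388
```

View pics/w3z.png

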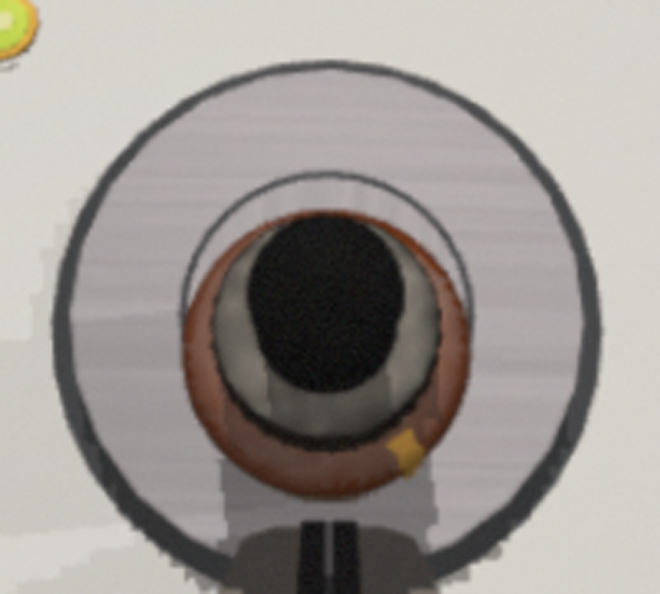

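```bash
cat >> h.py <<'E'
def meas(tag,sc,x0,y0,pan,sh,rz=.108):
    s=dict(np.load(f'pics/w{tag}.npz'));f=lambda p,z:onz('wrist',(p[0]/sc+x0-.5,p[1]/sc+y0-.5),z,s)
    th=np.radians(-8.2);R=np.array([[np.cos(th),-np.sin(th)],[np.sin(th),np.cos(th)]])
    C=f(pan,.048);B=f(sh,rz)
    print('pan',C.round(4),'bottle',B.round(4),'off',(R.T@(B-C)[:2]*1e3).round(1),'tcp->bottle',(R.T@(B-s['tool_pos'])[:2]*1e3).round(1));return s,f
def over(tag,sc,x0,y0,C,B,w=200,h=180):
    s=dict(np.load(f'pics/w{tag}.npz'));im=cv2.imread(f'pics/w{tag}.png');o=cv2.resize(im[y0:y0+h,x0:x0+w],None,fx=sc,fy=sc,interpolation=cv2.INTER_CUBIC)
    a=np.linspace(0,2*np.pi,90)
    for c,z,r,col in((C,.048,.042,(0,0,255)),(C,.048,.0225,(0,0,255)),(B,.108,.016,(255,255,0)),(B,.125,.012,(0,255,0)),(B,.150,.006,(255,0,255)),(B,.048,.016,(0,255,255))):
        for u,v in proj('wrist',np.c_[c[0]+r*np.cos(a),c[1]+r*np.sin(a),0*a+z],s): cv2.circle(o,(int((u-x0+.5)*sc),int((v-y0+.5)*sc)),1,col,-1)
    cv2.imwrite(f'pics/o{tag}.png',o)
E
python3 -c "
from h import *
meas('3',3.3,220,120,(328,317),(327,355))
over('3',3.3,220,120,(.5728,-.0571),(.5597,-.0553))"
```

```text
pan [ 0.5727 -0.0574  0.048 ] bottle [ 0.559  -0.0556  0.108 ] off [-13.9  -0.2] tcp->bottle [28.4 -0. ]
```

View pics/o3.png

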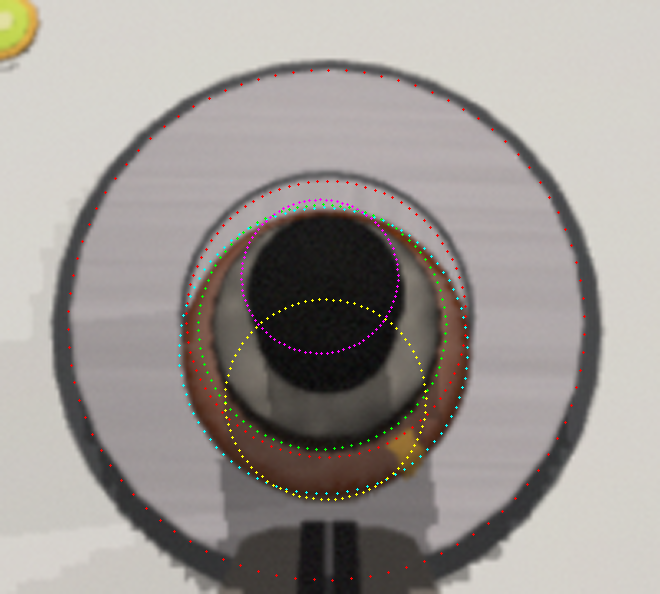

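move_arm:
  increments:
    - {"xyz": [0.0056,0,0.002],"dr": [0,0,0],"hand": 0}
    - {"xyz": [0.0056,0,0.002],"dr": [0,0,0],"hand": 0}
    - {"xyz": [0.0056,0,0.002],"dr": [0,0,0],"hand": 0}
    - {"xyz": [0.0056,0,0.002],"dr": [0,0,0],"hand": 0}
    - {"xyz": [0.0056,0,0.002],"dr": [0,0,0],"hand": 0}
    - {"xyz": [0.0056,0,0.002],"dr": [0,0,0],"hand": 0}
    - {"xyz": [0.0056,0,0.002],"dr": [0,0,0],"hand": 0}
    - {"xyz": [0,0,0],"dr": [0,0,0],"hand": 0}

```text
t: 6.85
tool_pos: [0.541, -0.0529, 0.0566]
eef_rot: [0.011, 0.983, -0.064, 0.173]
ft_force: [-0.5, 0.1, 0.9]
opening: 0.004
```

```bash
python3 -c "
from h import *
s,im=look('4')
cv2.imwrite('pics/w4z.png',cv2.resize(im[120:300,220:420],None,fx=3.3,fy=3.3,interpolation=cv2.INTER_CUBIC))"
```

```text
6.85 [ 0.541  -0.0529  0.0566] [[0.932, -0.13, 0.339], [-0.122, -0.991, -0.045], [0.342, 0.0, -0.94]] [-0.37  0.02  2.13  0.13  0.66  1.24] [-0.48  0.12  0.9 ]
```

View pics/w4z.png

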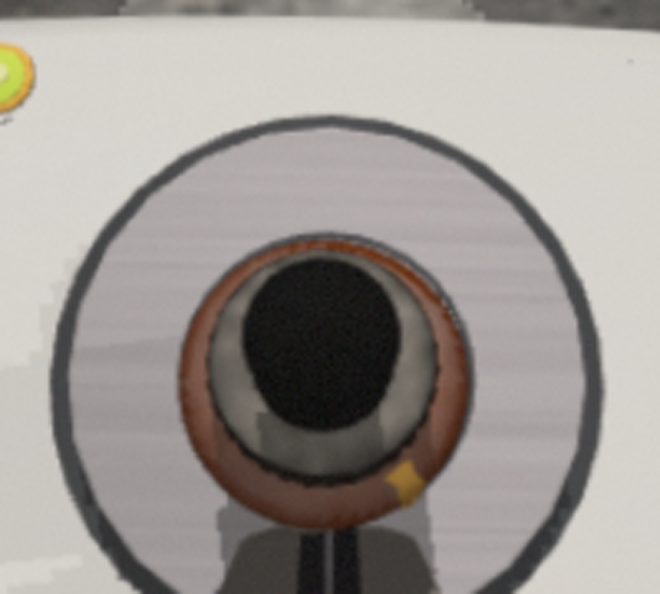

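```bash
python3 -c "
from h import *
meas('4',3.3,220,120,(328,372),(326,384))"
```

```text
pan [ 0.5741 -0.0576  0.048 ] bottle [ 0.566  -0.0564  0.108 ] off [-8.2 -0. ] tcp->bottle [25.2  0. ]
```

move_arm:
  increments:
    - {"xyz": [0.0056,0,0.002],"dr": [0,0,0],"hand": 0}
    - {"xyz": [0.0056,0,0.002],"dr": [0,0,0],"hand": 0}
    - {"xyz": [0.0056,0,0.002],"dr": [0,0,0],"hand": 0}
    - {"xyz": [0.0056,0,0.002],"dr": [0,0,0],"hand": 0}
    - {"xyz": [0.0056,0,0.002],"dr": [0,0,0],"hand": 0}
    - {"xyz": [0,0,0],"dr": [0,0,0],"hand": 0}
    - {"xyz": [-0.011,0,-0.004],"dr": [0,0,0],"hand": 0}
    - {"xyz": [-0.015,0,-0.0055],"dr": [0,0,0],"hand": 0}
    - {"xyz": [-0.03,0,-0.011],"dr": [0,0,0],"hand": 0}
    - {"xyz": [-0.03,0,-0.011],"dr": [0,0,0],"hand": 0}
    - {"xyz": [0,0,0],"dr": [0,0,0],"hand": 0}

```text
t: 8.0
tool_pos: [0.5241, -0.0504, 0.0562]
eef_rot: [0.011, 0.983, -0.064, 0.173]
ft_force: [0.0, -0.5, 0.8]
opening: 0.006
```

```bash
python3 -c "
from h import *
s,im=look('5')
over('5',3.3,220,90,(.5735,-.0573),(.5735,-.0573))
cv2.imwrite('pics/w5z.png',cv2.resize(im[90:270,220:420],None,fx=3.3,fy=3.3,interpolation=cv2.INTER_CUBIC))"
```

```text
8.0 [ 0.5241 -0.0504  0.0562] [[0.932, -0.13, 0.338], [-0.123, -0.991, -0.044], [0.341, -0.0, -0.94]] [-0.38 -0.02  2.17  0.14  0.66  1.23] [ 0.03 -0.54  0.77]
```

View pics/w5z.png

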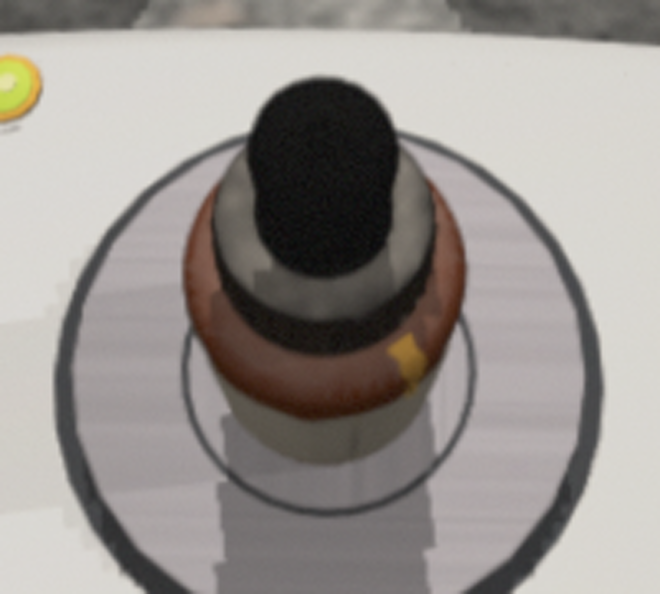

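View pics/o5.png

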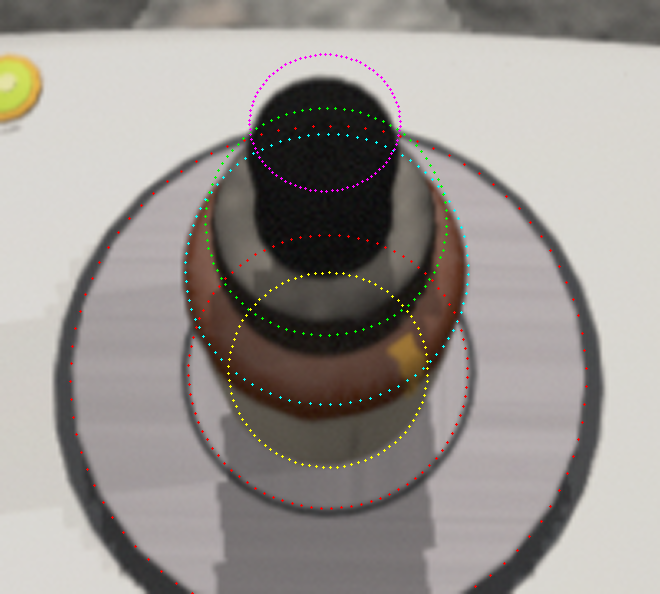

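move_arm:
  increments:
    - {"xyz": [0.02,0,-0.113],"dr": [0,0,0],"hand": 0}
    - {"xyz": [0.04,0,-0.113],"dr": [0,0,0],"hand": 0}
    - {"xyz": [0,0,0],"dr": [0,-0.0185,0],"hand": 0}
    - {"xyz": [0,0,0],"dr": [0,-0.0185,0],"hand": 0}
    - {"xyz": [0,0,0],"dr": [0,-0.0185,0],"hand": 0}
    - {"xyz": [-0.115,0.068,0],"dr": [0,0,0],"hand": 0}
    - {"xyz": [-0.115,0.068,0],"dr": [0,0,0],"hand": 0}
    - {"xyz": [0,0,0],"dr": [0,0,0],"hand": 0}
    - {"xyz": [0,0,0],"dr": [0,0,0],"hand": 0}

```text
t: 8.95
tool_pos: [0.4592, -0.0765, 0.1151]
eef_rot: [0.0, 0.998, -0.066, 0.001]
ft_force: [0.5, -0.0, 0.2]
opening: 0.007
```

```bash
python3 -c "
from h import *
s,im=look('6')
S=robot.snapshot('scene');cv2.imwrite('pics/s6.png',cv2.resize(S[170:300,240:400],None,fx=4.5,fy=4.5,interpolation=cv2.INTER_CUBIC))
"
```

```text
8.95 [ 0.4592 -0.0765  0.1151] [[0.991, -0.131, 0.001], [-0.131, -0.991, -0.0], [0.001, -0.0, -1.0]] [-0.43 -0.03  2.    0.    1.17  1.28] [ 0.46 -0.02  0.23]
```

View pics/w6.png

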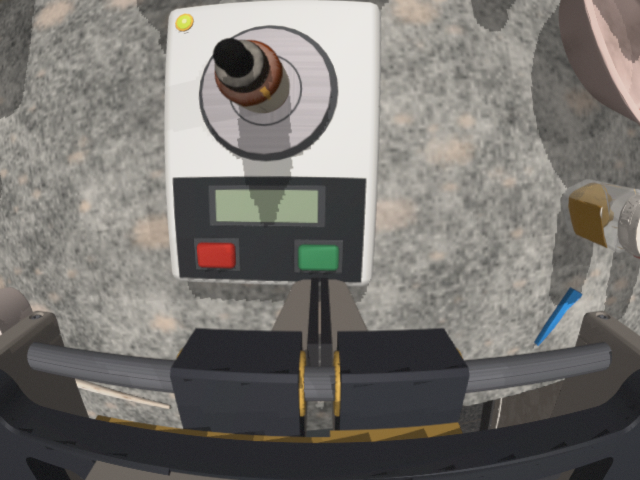

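View pics/s6.png

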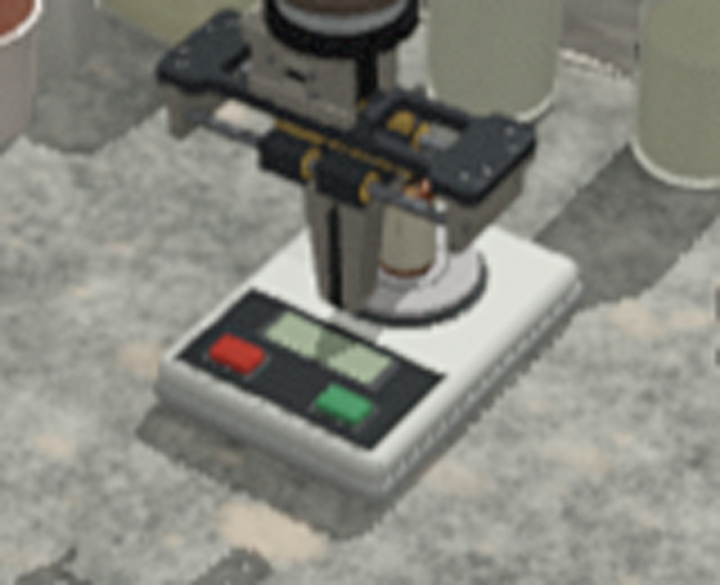

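```bash
python3 -c "
from h import *
s=dict(np.load('pics/w6.npz'));print('tare',onz('wrist',(318,257),.045,s))
over('6',4,190,10,(.5733,-.0573),(.5733,-.0573),w=160,h=150)"
```

```text
tare [ 0.45828603 -0.07600239  0.045     ]
```

View pics/o6.png

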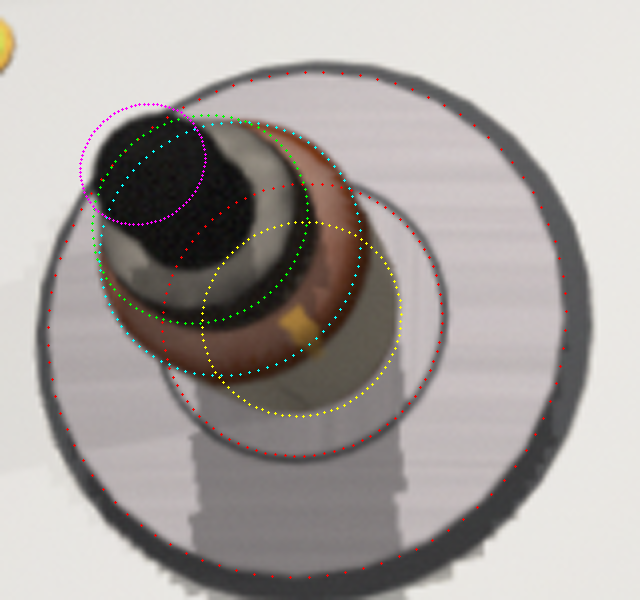

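move_arm:
  increments:
    - {"xyz": [-0.003,0,0.126],"dr": [0,0,0],"hand": 0}
    - {"xyz": [0,0,0.1],"dr": [0,0,0],"hand": 0}
    - {"xyz": [0,0,0.036],"dr": [0,0,0],"hand": 0}
    - {"xyz": [0,0,0],"dr": [0,0,0],"hand": 0}
    - {"xyz": [0,0,0],"dr": [0,0,0],"hand": 0}

```text
t: 9.55
tool_pos: [0.4593, -0.0765, 0.0505]
eef_rot: [0.0, 0.998, -0.065, 0.001]
ft_force: [0.3, -1.0, 0.7]
opening: 0.002
```

move_arm:
  increments:
    - {"xyz": [0,0,0.004],"dr": [0,0,0],"hand": 0}
    - {"xyz": [0,0,0.004],"dr": [0,0,0],"hand": 0}
    - {"xyz": [0,0,0.004],"dr": [0,0,0],"hand": 0}
    - {"xyz": [0,0,0.004],"dr": [0,0,0],"hand": 0}
    - {"xyz": [0,0,0],"dr": [0,0,0],"hand": 0}

```text
t: 10.05
tool_pos: [0.4582, -0.0763, 0.0454]
eef_rot: [0.0, 0.998, -0.065, 0.0]
ft_force: [0.6, -0.2, -0.2]
opening: 0.004
```

move_arm:
  increments:
    - {"xyz": [0,0,0.004],"dr": [0,0,0],"hand": 0}
    - {"xyz": [0,0,0.004],"dr": [0,0,0],"hand": 0}
    - {"xyz": [0,0,0],"dr": [0,0,0],"hand": 0}

```text
t: 10.35
tool_pos: [0.4582, -0.0763, 0.0434]
eef_rot: [0.0, 0.998, -0.065, 0.0]
ft_force: [0.0, 0.2, 2.7]
opening: 0.007
```

```bash
python3 -c "
from h import *
s,im=look('7');S=robot.snapshot('scene');cv2.imwrite('pics/s7.png',cv2.resize(S[170:300,240:400],None,fx=4.5,fy=4.5,interpolation=cv2.INTER_CUBIC))
"
```

```text
10.35 [ 0.4582 -0.0763  0.0434] [[0.991, -0.13, 0.0], [-0.13, -0.991, -0.0], [0.0, 0.0, -1.0]] [-0.43  0.09  2.04 -0.    1.01  1.28] [0.03 0.22 2.74]
```

View pics/s7.png

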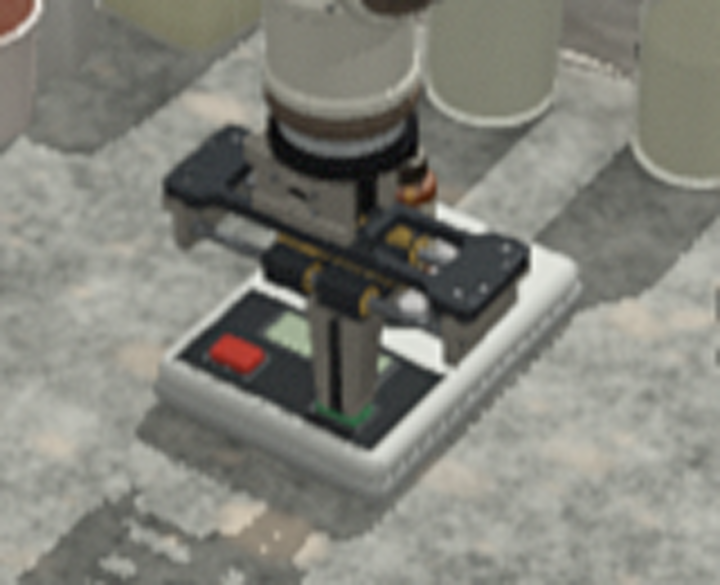

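View pics/w7.png

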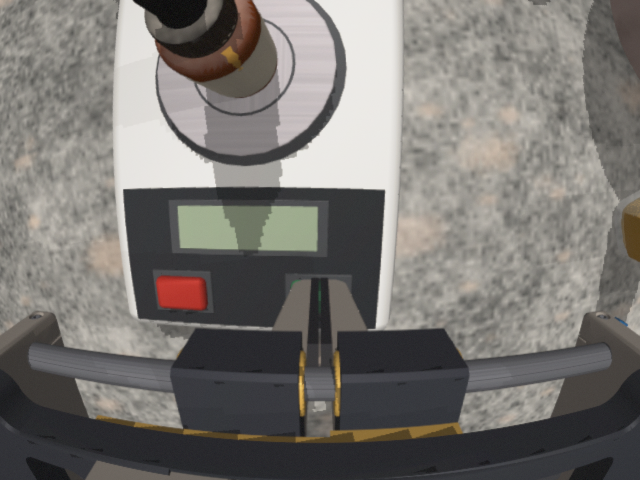

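Contact is on the green key; continuing gently until the stop shows in the force.

move_arm:
  increments:
    - {"xyz": [0,0,0.004],"dr": [0,0,0],"hand": 0}
    - {"xyz": [0,0,0.002],"dr": [0,0,0],"hand": 0}
    - {"xyz": [0,0,0],"dr": [0,0,0],"hand": 0}

```text
t: 10.75
tool_pos: [0.4583, -0.0763, 0.0423]
eef_rot: [0.0, 0.998, -0.065, -0.0]
ft_force: [-1.7, 0.9, 5.6]
opening: 0.006
```

move_arm:
  increments:
    - {"xyz": [0,0,0.002],"dr": [0,0,0],"hand": 0}
    - {"xyz": [0,0,0],"dr": [0,0,0],"hand": 0}

```text
t: 10.95
tool_pos: [0.4583, -0.0763, 0.0422]
eef_rot: [0.0, 0.998, -0.065, -0.0]
ft_force: [-3.5, 1.1, 8.8]
opening: 0.006
```

move_arm:
  increments:
    - {"xyz": [0,0,0.002],"dr": [0,0,0],"hand": 0}
    - {"xyz": [0,0,0],"dr": [0,0,0],"hand": 0}
    - {"xyz": [0,0,0],"dr": [0,0,0],"hand": 0}

```text
t: 11.25
tool_pos: [0.4583, -0.0763, 0.0422]
eef_rot: [0.0, 0.998, -0.065, -0.0]
ft_force: [-4.9, 1.9, 14.4]
opening: 0.007
```

move_arm:
  increments:
    - {"xyz": [0,0,-0.012],"dr": [0,0,0],"hand": 0}
    - {"xyz": [0,0,-0.02],"dr": [0,0,0],"hand": 0}
    - {"xyz": [0,0,-0.1],"dr": [0,0,0],"hand": 0}
    - {"xyz": [0,0,-0.18],"dr": [0,0,0],"hand": 0}
    - {"xyz": [-0.18,0,-0.05],"dr": [0,0,0],"hand": 0}
    - {"xyz": [0,0,0],"dr": [0,0,0],"hand": 0}
    - {"xyz": [0,0,0],"dr": [0,0,0],"hand": 0}

```text
t: 11.95
tool_pos: [0.4134, -0.0703, 0.1316]
eef_rot: [0.0, 0.998, -0.065, 0.001]
ft_force: [-0.3, -0.0, -0.3]
opening: 0.007
```

```bash
python3 -c "
from h import *
s,im=look('8');S=robot.snapshot('scene');cv2.imwrite('pics/s8.png',cv2.resize(S[170:300,240:400],None,fx=4.5,fy=4.5,interpolation=cv2.INTER_CUBIC))
over('8',4,200,0,(.5733,-.0573),(.5733,-.0573),w=200,h=150)
"
```

```text
11.95 [ 0.4134 -0.0703  0.1316] [[0.991, -0.131, 0.001], [-0.131, -0.991, -0.001], [0.002, 0.0, -1.0]] [-0.46 -0.18  2.1   0.    1.22  1.24] [-0.26 -0.01 -0.34]
```

View pics/w8.png

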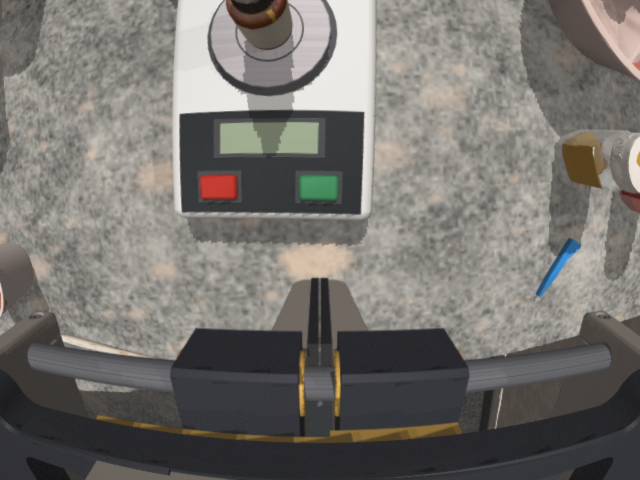

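View pics/s8.png

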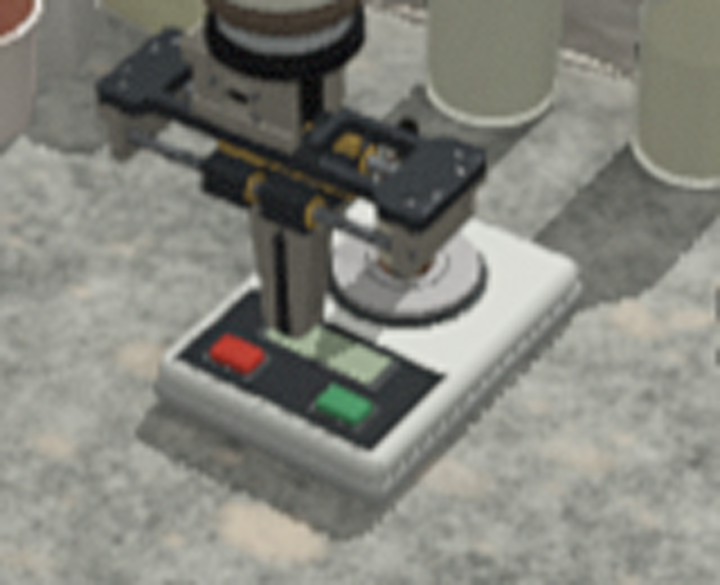

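View pics/o8.png

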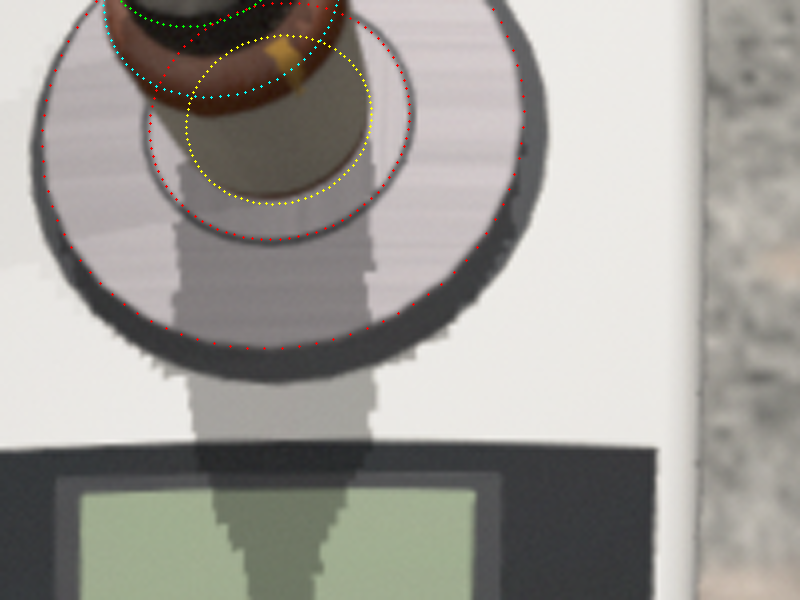

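```bash
python3 -c "
from plant import robot
print(robot.sign_off(), robot.state()['t'])"
```

```text
the job is handed in; nothing more can be done
the job is handed in; nothing more can be done
```

The dropper bottle now stands upright inside the engraved circle, the tare key has been pressed and released, and the job is handed in at about 12 s on the robot's clock.

- **Bottle:** I pushed its foot about 13 mm forward with the shut, tilted fingertips, in small steps of 1.5 mm. Contact was about 11–12 mm above the pan, and I never pinched or lifted the bottle. In the last wrist picture its foot is about 1–2 mm beyond the centre, away from the operator. That leaves roughly 5 mm of room at the tightest side.
- **Tare key:** I pressed the green key until the tool stopped moving at 42.2 mm height, where the force rose from 5.6 to 14.4 N, so it was at its stop. After I withdrew, the pictures show the key back up and the measured force is near zero. I did not touch the power key or the other objects.
- **Disagreements:** The bottle's shoulder and bulb looked slightly lower in the pictures than a straight-sided model predicts. I put this down to their rounded edges, because the foot fitted well. The far edge of the foot is hidden behind the bottle, so I worked out its position from the near edge and the known diameter.

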